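# Pack the village set into its fitted tray

### The job

Pack the village set that stands round the fitted storage tray away in it: the blue-roofed cottage, the little tool shed and the pickup truck each go into the recess that is cut to its size, upright, flat on the recess floor and lengthwise in it. Leave the barn, the roofless house kit and the sedan where they stand.

Things in the scene. Friction and masses are not known exactly. Their poses are not given: they have to be found in the camera images.
- cottage_centre (a point): Loose model cottage with a blue pitched roof, dormers and a chimney: 57 (x, across the eaves) x 90 (y, along the ridge) x 55 mm high, 30 g. The point is its centre, 27.5 mm above its underside; z up. The walls are 48 x 82 mm at the foot and lean out slightly to the eaves, 56 mm apart and 21 mm above the underside, where it is best pinched across x; the roof slopes in above that.
- shed_centre (a point): Loose small red tool shed with a brown pitched roof: 46 (x) x 58 (y, along the ridge) x 38 mm high, 20 g. The point is its centre, 19 mm above its underside; z up. The foot is 46 mm wide; the long walls narrow to 40 mm at the eaves, 21 mm up. Pinch low across x.
- pickup_centre (a point): Loose die-cast pickup truck with a cab in front and an open load bed behind, blue: 22 (x, across the doors) x 56 (y, lengthwise) x 23 mm high, 30 g. The point is its centre, 11.5 mm above its underside; z up. The body's sides are upright from 1 to 15 mm up; the cab above is narrower.
- barn_centre (a point): Look-alike to leave alone: loose barn with a plain maroon pitched roof and pale walls, no chimney, 68 (x) x 88 (y) x 56 mm high. The point is its centre, 28 mm above its underside.
- kit_centre (a point): Look-alike to leave alone: loose unfinished house kit of bare pale wood, four walls and two gables, no roof, open from above, 54 (x) x 84 (y) x 57 mm high. The point is its centre, 28 mm above its underside.
- sedan_centre (a point): Look-alike to leave alone: loose die-cast sedan with a closed roof and a boot, green, 22 (x) x 58 (y) x 21 mm high. The point is its centre, 10.5 mm above its underside.
- tray: Fixed shallow wooden storage tray, 126 (x) x 288 (y) mm, rim 13 mm high; origin on the table under its centre. It carries three inserts of 92 x 114 mm, dark floors with pale cork walls and finger gaps, touching side by side along the tray's y, in any order; their long sides (their y) run across the tray, along its x.
- long_bay_floor (a point): Fixed insert lying in the tray. The point is the centre of its recess floor, 7 mm above the table; x across, y along the recess; the cork walls end 14 mm above the table and leave a 40 mm finger gap in the middle of both long sides. This is the longest recess, 68 x 102 mm: the cottage's.
- square_bay_floor (a point): Fixed insert lying in the tray. The point is the centre of its recess floor, 7 mm above the table; x across, y along the recess; the cork walls end 14 mm above the table and leave a 40 mm finger gap in the middle of both long sides. This recess is nearly square, 66 x 78 mm: the tool shed's.
- narrow_bay_floor (a point): Fixed insert lying in the tray. The point is the centre of its recess floor, 7 mm above the table; x across, y along the recess; the cork walls end 14 mm above the table and leave a 40 mm finger gap in the middle of both long sides. This is the narrow recess, 42 x 76 mm: the pickup's.
There are look-alikes about, which are no part of the job. Leave any yellow look-alike of the part that bears square_bay_floor alone.

How it is judged (in metres and radians):
At the end, for the whole second after the job is handed in: Cottage in the long, shed in the near-square, pickup in the narrow recess: centred within 15 mm, on the floor (at most 3.5 mm high), upright within 0.12 rad, lengthwise within 0.3 rad either way round, released, at rest. Barn, kit and sedan within 20 mm of their starts (horizontal distance between cottage_centre and long_bay_floor below 0.015 m and z of cottage_centre in the frame of long_bay_floor below 0.031 m and angle between each of cottage_centre, shed_centre, pickup_centre's own z axis and vertical below 0.12 rad and angle between the y axis of cottage_centre and the y axis of long_bay_floor, either way round below 0.3 rad and linear speed of each of cottage, shed, pickup below 0.01 m/s and horizontal distance between shed_centre and square_bay_floor below 0.015 m and z of shed_centre in the frame of square_bay_floor below 0.0225 m and angle between the y axis of shed_centre and the y axis of square_bay_floor, either way round below 0.3 rad and horizontal distance between pickup_centre and narrow_bay_floor below 0.015 m and z of pickup_centre in the frame of narrow_bay_floor below 0.015 m and angle between the y axis of pickup_centre and the y axis of narrow_bay_floor, either way round below 0.3 rad and distance of each of barn_centre, kit_centre, sedan_centre from where it was at the start of the episode below 0.02 m); the robot touches nothing.
It fails at once if the barn is moved more than 20 mm (distance of barn_centre from where it was at the start of the episode above 0.02 m).
It fails at once if the roofless house kit is moved more than 20 mm (distance of kit_centre from where it was at the start of the episode above 0.02 m).
It fails at once if the sedan is moved more than 20 mm (distance of sedan_centre from where it was at the start of the episode above 0.02 m).
It also fails if it takes over 83 s, if anything falls off the work surface, if the arm or the gripper's body presses on something with over 40 N, if the wrist force passes 120 N, or if a joint passes its speed limit or range.

### The arm

A 6-joint arm with a two-finger parallel gripper is mounted at the origin on a cart in front of the work surface, level with it; the furniture and walls round the work are solid. World frame = base frame: x ahead of the robot, y to its left, z up, the work surface at z = 0. Lengths are in mm, angles in rad, forces in N, time in s.
With the tool pointing down it reaches from about 250 to 725 mm from the base axis. Payload 4 kg.
Tool frame: the origin (TCP) lies midway between the tips of the shut fingers; the grasp point (between the pads) lies 19 mm behind it (arm.pinch_z is the distance from the TCP to the grasp point, in mm); z points along the fingers, y is the line along which they close (so a half turn about z gives the same grasp; the last joint's range is limited). The gripper opens to 85 mm and grips with 20 to 120 N. Pads are 22 mm wide; open, the fingers measure 114 mm over their backs; the gripper's body (76 mm by 85 mm) begins 54 mm behind the grasp point. The pads swing forward as they close: fully open they stand 13 mm farther back than shut.
Start: joints at [-1.131, 0.241, 0.005, 1.335, 0, 1.571], TCP at [212.877, -452.419, 231.306] pointing down, gripper open.
Joint ranges: [-2.72, 2.72], [-1.05, 1.87], [-1.09, 1.28], [-1.99, 2.15], [-1.42, 1.44], [-3.14, 3.14]. Speed limits (rad/s): [2.79, 2.79, 3.14, 3.14, 3.14, 3.14].

### API

Orientations are given as a rotation vector (axis times angle).
In Python, from station import arm gives the robot as it stands.
- The arm moves only by the tool step_arm, never from a script. Its argument "steps" is text: rows parted by semicolons, each of 7 numbers parted by spaces: the shift along the world's x, y, z each as a share of 200 mm, from -1 to 1, then the turn, a rotation vector about the world's x, y, z each as a share of 360 degrees, from -1 to 1, then the closure, from 0 (fully open) to 1 (shut). A call has 1 to 8 rows; each row is the pose to reach, as a shift and turn from the pose commanded when the call began, turning the shorter way round; what a row does not reach only later rows make up. A row lasts 1/8 s, in which the tool goes at most 62.5 mm and 10.7 degrees, less where a joint would pass 70% of its speed; a pose out of reach is approached as far as the arm can. A call with a number of a shift or a turn outside -1 to 1 is refused whole. A call with a gripper value outside its range is refused whole. The fingers move at their own pace and stop on an object; the grip force is fixed at half the most. Time passes only in rows, so rows that repeat a pose let the fingers close. It gives the time, the measured TCP pose, the force, the opening and the grip force at its end, in the units of the state.
- arm.observe(): the state, without advancing time (a new reading comes with each control period).
- arm.snapshot(name): name is "scene" or "top"; returns the picture (420x560x3 uint8, red, green, blue); there is no depth.
- arm.calibration(name): a dict with "fx", "fy", "cx", "cy" (pixels), "cam_to_world" (4x4, takes a point from camera to world coordinates). Camera axes: x right, y down, z forward; pixel columns grow to the right and rows downward; lengths in mm; the calibration is good to about 2 mm. A picture is of the moment at which its call begins. calibration takes no time and is no camera call.
- arm.finish_job(): hands the job in; it is judged then, once.
Trained networks look in the newest picture that a camera, given by its name, has taken for a name from the list of things; names that differ only in an ending like _2 or _b are one class to them, and where a whole thing is asked for, a point or a joint stands for the part that bears it (a point fixed in the world has none). Each returns a list of dicts, best first, with "confidence" (0 to 1); they miss things now and then, are a little off and sometimes report something else, mostly with a low value. They report only what shows in the picture. A call takes as long as a camera call. They do not tell look-alikes from the thing itself.
- arm.search_frame(camera, target): "at" ([x, y, z] in mm, in world coordinates, good to about 4 mm: the middle of the surface that is visible of it).
The state is a dict: "time_s": time; "joint_positions": joint angles; "qvel": joint speeds; "joint_torque": joint torques, N m; "ee_pos": TCP position; "orientation": TCP orientation; "ft_force": force on the tool from outside, world axes, zero at the start; "moment": the same for the moment, N m; "finger_gap": opening from 0.0 (shut) to 1.0 (fully open); "grip_force": force on a finger pad.
Only numpy, scipy, OpenCV 4.12 (cv2) and the standard library are available. Lean on these libraries where they do the work, as an engineer would, in place of code of your own. Each camera call takes 0.05 s, during which the arm holds its last target. There are 200 camera calls.

## Working session

There is one attempt and no reset: what is moved stays moved. The work goes in short steps, Python scripts to look and compute and a tool call to move; the robot and the scene stay as the last step left them, time stands still between calls to the robot, and variables do not carry over. Pictures are saved under pics/ and viewed, at most 14 in all, crops included, and the job is handed in when it is done.

Besides the shell and the picture viewer there is one more tool, called after "Request:" as a command line: name --argument value ..., lists and objects as JSON in quotes. step_arm: Moves the arm, as the interface text tells. Its arguments: {"type":"object","properties":{"steps":{"type":"string"}},"required":["steps"]}

```bash
mkdir -p pics; ls; python3 - <<'E'
from station import arm
import cv2
o=arm.observe(); print(o)
for n in ("scene","top"):
    im=arm.snapshot(n); cv2.imwrite(f"pics/{n}0.png",cv2.cvtColor(im,cv2.COLOR_RGB2BGR))
    c=arm.calibration(n); print(n,{k:(v.tolist() if hasattr(v,'tolist') else v) for k,v in c.items()})
for t in ("cottage_centre","shed_centre","pickup_centre","barn_centre","kit_centre","sedan_centre","tray","long_bay_floor","square_bay_floor","narrow_bay_floor"):
    print(t,[( [round(float(q)) for q in r["at"]],round(float(r["confidence"]),2)) for r in arm.search_frame("top",t)[:5]])
E
```

```text
pics
{'time_s': 0.0, 'joint_positions': array([-1.13097404e+00,  2.41412341e-01,  3.75336761e-03,  1.33521638e+00,
       -1.04474385e-05,  1.57081699e+00]), 'qvel': array([-6.53289214e-05,  4.60481722e-04, -4.15672475e-04, -1.63986971e-03,
       -8.30273396e-04,  1.46701351e-03]), 'joint_torque': array([-1.66764632e-03, -3.72314894e+01,  2.52409476e+01,  1.69246428e-02,
       -1.84266401e-04,  5.54396507e-06]), 'ee_pos': array([ 212.62043655, -451.84967503,  230.42440703]), 'orientation': array([-3.06396229e+00, -6.84842390e-01,  7.27974864e-04]), 'ft_force': array([ 0.33687265, -0.82343455,  0.26227963]), 'moment': array([-0.02211575, -0.01946172,  0.02194311]), 'grip_force': 0.0, 'finger_gap': 0.997970281747295}
scene {'fx': 431.1389607232097, 'fy': 431.1389607232097, 'cx': 274.842644523198, 'cy': 210.0955212099426, 'cam_to_world': [[0.5210444352982667, -0.45284050851419927, 0.7234971805703957, -453.5402337390624], [-0.8534576363368707, -0.2874204860927998, 0.4347407585590067, -679.8159932807317], [0.011079685148603986, -0.8439934466705178, -0.5362390349034911, 727.7321531433568
[... 182 characters left out ...]
5936088517162, 0.06333594223468163, 411.07220699483804], [-0.9993582306548984, 0.026742309512729233, -0.023832240856374084, -112.11427480579194], [0.02208114179241334, -0.06396749534048128, -0.9977076639562356, 1254.5537188739277], [0.0, 0.0, 0.0, 1.0]]}
cottage_centre [([398, -263, 33], 0.68), ([535, -93, 7], 0.3)]
shed_centre []
pickup_centre [([405, 95, 14], 0.64)]
barn_centre [([379, 255, 39], 0.64)]
kit_centre [([547, -281, 7], 0.64)]
sedan_centre [([405, -113, 8], 0.62)]
tray [([530, -3, 10], 0.93)]
long_bay_floor [([548, 93, 9], 0.77)]
square_bay_floor [([538, -94, 7], 0.85), ([510, 280, 27], 0.63), ([586, -541, 6], 0.6)]
narrow_bay_floor [([542, -1, 12], 0.72), ([408, -119, 8], 0.5)]
```

```bash
python3 - <<'E'
import cv2
im=cv2.imread("pics/top0.png"); cv2.imwrite("pics/topc.png",cv2.resize(im[40:290,80:480],None,fx=2,fy=2,interpolation=cv2.INTER_CUBIC))
E
```

```text
(no output)
```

View pics/top0.png

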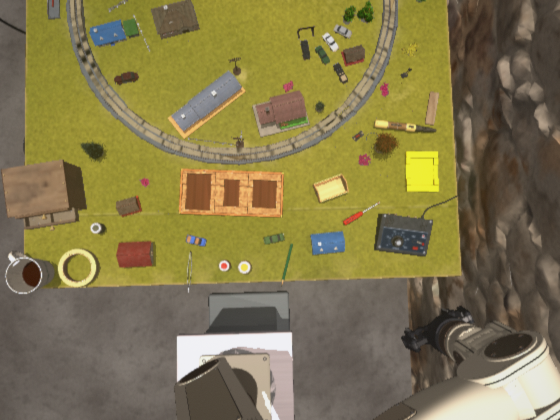

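View pics/topc.png

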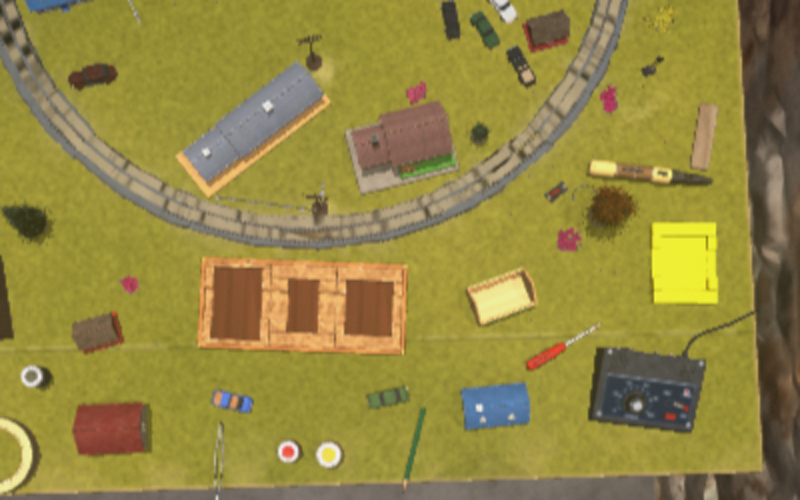

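View pics/scene0.png

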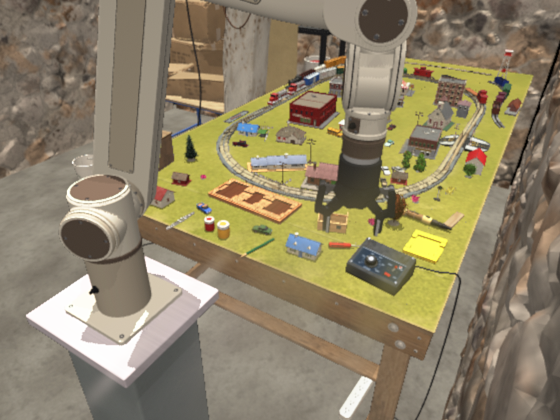

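Top view: cottage (327,243), pickup (197,240), shed (129,206), barn (135,255), kit (330,189), sedan (273,238). In the tray the recesses are long (200,191), narrow (232,192) and square (265,193). There are two brown-roofed sheds, (129,206) and (353,55). The one at (129,206) stands by the tray, while the other is inside the rail loop and part of the layout, so I want the first. The yellow insert at (422,171) is a decoy. I'll fit the poses and confirm with a crop.

```bash
cat > h.py <<'E'
import numpy as np, cv2
from scipy.optimize import minimize
from station import arm
C=arm.calibration("top"); T=np.linalg.inv(np.array(C["cam_to_world"]))
def proj(P):
    p=np.c_[P,np.ones(len(P))]@T.T
    return np.c_[C["fx"]*p[:,0]/p[:,2]+C["cx"],C["fy"]*p[:,1]/p[:,2]+C["cy"]]
def box(w,l,z): return [(sx*w/2,sy*l/2,z) for sx,sy in((-1,-1),(1,-1),(1,1),(-1,1))]
M={"cottage":box(48,82,2)+box(57,90,21)+box(2,90,47),
   "roof":box(57,90,22)+box(2,90,47),
   "shed":box(46,56,0)+box(44,58,22)+box(2,58,38),
   "pickup":box(22,56,3)+box(22,56,14)+box(16,22,23),
   "tray":box(126,288,0)+box(126,288,13)}
def hull(n,p):
    V=np.array(M[n]);c,s=np.cos(p[2]),np.sin(p[2])
    W=np.c_[p[0]+c*V[:,0]-s*V[:,1],p[1]+s*V[:,0]+c*V[:,1],V[:,2]+(p[3] if len(p)>3 else 0)]
    return cv2.convexHull(proj(W).astype(np.float32))[:,0]
S=8
def fit(mask,n,p0,r=60):
    u=proj(np.array([[p0[0],p0[1],10.]]))[0].astype(int)-r; u=np.maximum(u,0)
    m=cv2.resize(mask[u[1]:u[1]+2*r,u[0]:u[0]+2*r].astype(np.float32),None,fx=S,fy=S,interpolation=cv2.INTER_LINEAR)
    def cost(q):
        h=(hull(n,[p0[0]+q[0]*10,p0[1]+q[1]*10,p0[2]+q[2]*.2])-u+.5)*S-.5
        a=np.zeros(m.shape,np.float32); cv2.fillConvexPoly(a,np.round(h*16).astype(np.int32),1.,shift=4)
        return np.abs(a-m).sum()/m.sum()
    b=min((minimize(cost,[0,0,y],method="Nelder-Mead",options=dict(initial_simplex=np.array([[0,0,y],[1,0,y],[0,1,y],[0,0,y+1]]))) for y in(-1,0,1)),key=lambda r:r.fun)
    return np.array([p0[0]+b.x[0]*10,p0[1]+b.x[1]*10,p0[2]+b.x[2]*.2]),b.fun
def nongrass(im):
    h=cv2.cvtColor(im,cv2.COLOR_RGB2HSV).astype(int)
    return (~((h[...,0]>=22)&(h[...,0]<=45)&(h[...,1]>70)&(h[...,2]>60)))
def comp(mask,uv):
    m=cv2.morphologyEx(mask.astype(np.uint8),cv2.MORPH_CLOSE,np.ones((3,3)))
    _,L,st,ce=cv2.connectedComponentsWithStats(m)
    i=min(range(1,len(ce)),key=lambda k:np.hypot(*(ce[k]-uv))+(1e3 if st[k,4]<40 else 0)); return L==i
def blue(im):
    h=cv2.cvtColor(im,cv2.COLOR_RGB2HSV).astype(int); return (h[...,0]>95)&(h[...,0]<125)&(h[...,1]>90)
E
python3 - <<'E'
from h import *
im=cv2.cvtColor(cv2.imread("pics/top0.png"),cv2.COLOR_BGR2RGB)
g=nongrass(im); ov=cv2.resize(im[150:290,90:370],None,fx=2.8,fy=2.8,interpolation=cv2.INTER_CUBIC)
for n,m,uv,p0 in [("roof",blue(im),(327,243),(395,-250,1.55)),("shed",g,(129,206),(505,310,1.8)),("pickup",g,(197,240),(405,118,1.4)),("tray",g,(232,192),(535,25,0))]:
    c=comp(m,uv); p,f=fit(c,n,p0,r=60 if n=="tray" else 30)
    print(n,c.sum(),np.round(p,3),round(f,3))
    cv2.polylines(ov,[np.round((hull(n,p)-[90,150]+.5)*2.8).astype(int)],1,(255,255,255) if n!="tray" else (0,255,255),1)
cv2.imwrite("pics/ov.png",cv2.cvtColor(ov,cv2.COLOR_RGB2BGR))
E
```

```text
roof 561 [ 393.575 -265.225    3.241] 0.239
shed 379 [509.692 279.888   3.411] 0.123
pickup 168 [409.893  98.386   2.891] 0.133
tray 4728 [ 5.40445e+02 -2.51900e+00 -6.20000e-02] 0.02
```

View pics/ov.png

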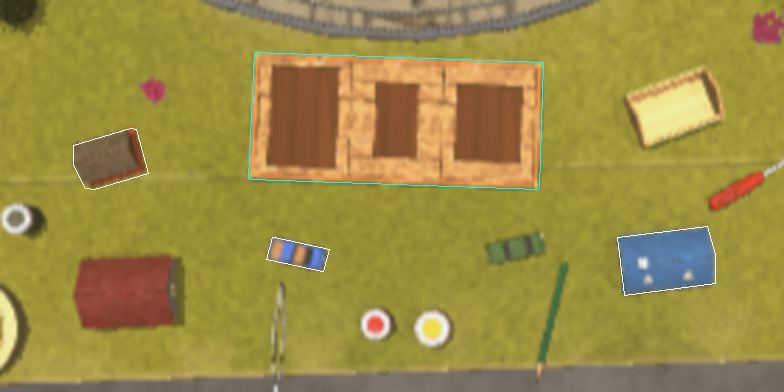

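Overlay: the outlines sit well on all three things, with cottage at (327,243), shed at (129,206) and pickup at (197,240). The near shed has red walls and a brown roof, so it fits the description. Tray yaw is −0.062, which puts the bays at long (546,89), narrow (540,−2.5) and square (535,−94). I'll start with the cottage.

Request:
step_arm --steps "0.3 0.3 -0.1 0 0 0.03 0.15; 0.6 0.6 -0.3 0 0 0.06 0.15; 0.905 0.933 -0.5 0 0 0.09 0.15; 0.905 0.933 -0.5 0 0 0.12 0.15; 0.905 0.933 -0.5 0 0 0.15 0.15; 0.905 0.933 -0.5 0 0 0.196 0.15; 0.905 0.933 -0.5 0 0 0.196 0.15; 0.905 0.933 -0.5 0 0 0.196 0.15"

```text
time_s: 1.6
ee_pos: [394.0, -265.7, 131.3]
orientation: [2.108, 2.329, 0.0]
ft_force: [-0.5, 0.7, 1.4]
finger_gap: 0.852
grip_force: 0.0
```

Request:
step_arm --steps "0 0 -0.2 0 0 0 0.15; 0 0 -0.38 0 0 0 0.15; 0 0 -0.5 0 0 0 0.15; 0 0 -0.58 0 0 0 0.15; 0 0 -0.63 0 0 0 0.15; 0 0 -0.67 0 0 0 0.15; 0 0 -0.67 0 0 0 0.15"

```text
time_s: 2.48
ee_pos: [393.7, -265.8, -2.9]
orientation: [-2.107, -2.329, 0.0]
ft_force: [-0.6, 0.1, -0.4]
finger_gap: 0.848
grip_force: 0.0
```

Request:
step_arm --steps "0 0 0 0 0 0 0.25; 0 0 0 0 0 0 0.3; 0 0 0 0 0 0 0.35; 0 0 0 0 0 0 0.4; 0 0 0 0 0 0 0.45; 0 0 0 0 0 0 0.5; 0 0 0 0 0 0 0.5"

```text
time_s: 3.35
ee_pos: [394.3, -266.1, -1.6]
orientation: [2.106, 2.329, 0.0]
ft_force: [-1.4, 0.7, 7.7]
finger_gap: 0.637
grip_force: 61.7
```

Request:
step_arm --steps "0 0 0.05 0 0 0 0.55; 0 0 0.15 0 0 0 0.55; 0 0 0.3 0 0 0 0.55; 0 0 0.45 0 0 0 0.55; 0 0 0.55 0 0 0 0.55; 0 0 0.6 0 0 0 0.55"

```text
time_s: 4.1
ee_pos: [394.5, -266.2, 118.9]
orientation: [2.105, 2.328, 0.001]
ft_force: [0.0, 0.8, -0.3]
finger_gap: 0.634
grip_force: 62.9
```

```bash
python3 - <<'E'
from station import arm
import cv2
im=arm.snapshot("scene"); o=arm.observe(); print(o["finger_gap"],o["grip_force"],o["ee_pos"])
cv2.imwrite("pics/s1.png",cv2.cvtColor(cv2.resize(im[100:300,180:460],None,fx=2.5,fy=2.5,interpolation=cv2.INTER_CUBIC),cv2.COLOR_RGB2BGR))
E
```

```text
0.63695335351303 62.89428502845112 [ 394.76652157 -266.41074277  119.43817223]
```

View pics/s1.png

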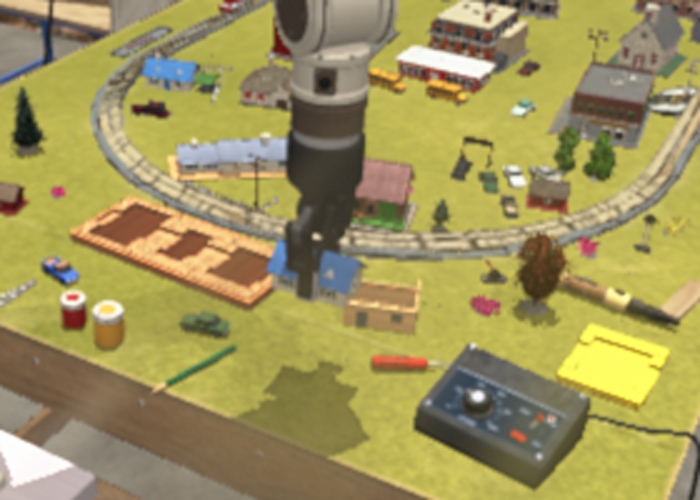

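The cottage is held upright at about (315,270) in the crop. I'll carry it over the long bay.

Request:
step_arm --steps "0.05 0.2 0 0 0 0.015 0.55; 0.15 0.4 0 0 0 0.04 0.55; 0.25 0.6 0 0 0 0.065 0.55; 0.35 0.8 0 0 0 0.09 0.55; 0.4 0.9 0 0 0 0.115 0.55; 0.4 0.9 0 0 0 0.14 0.55"

```text
time_s: 4.9
ee_pos: [474.0, -84.0, 116.4]
orientation: [-0.901, -3.008, -0.0]
ft_force: [-0.3, 0.2, -0.0]
finger_gap: 0.637
grip_force: 62.9
```

Request:
step_arm --steps "0.1 0.2 0 0 0 0.02 0.55; 0.2 0.4 0 0 0 0.04 0.55; 0.3 0.6 0 0 0 0.06 0.55; 0.361 0.8 0 0 0 0.084 0.55; 0.361 0.876 0 0 0 0.084 0.55; 0.361 0.876 0 0 0 0.084 0.55; 0.361 0.876 0 0 0 0.084 0.55"

```text
time_s: 5.78
ee_pos: [545.4, 88.2, 117.0]
orientation: [-0.102, -3.139, 0.001]
ft_force: [-0.6, 0.4, 0.2]
finger_gap: 0.631
grip_force: 63.0
```

```bash
python3 - <<'E'
from station import arm
import cv2
im=arm.snapshot("scene"); o=arm.observe(); print(o["finger_gap"],o["grip_force"],o["ee_pos"],o["orientation"])
cv2.imwrite("pics/s2.png",cv2.cvtColor(cv2.resize(im[100:280,140:380],None,fx=3,fy=3,interpolation=cv2.INTER_CUBIC),cv2.COLOR_RGB2BGR))
E
```

```text
0.6361939744084384 62.996738876681775 [545.54144835  88.01835679 117.14872017] [-1.02252596e-01 -3.13919755e+00  9.74371147e-04]
```

View pics/s2.png

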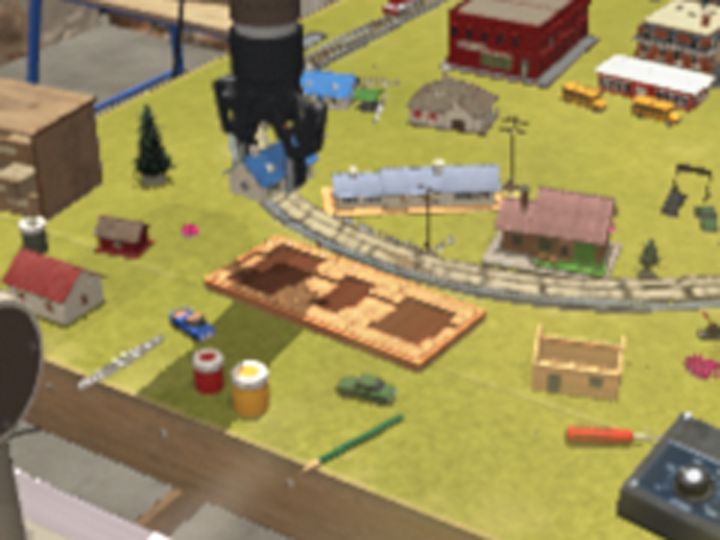

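Request:
step_arm --steps "0 0.005 -0.2 0 0 0 0.55; 0 0.005 -0.35 0 0 0 0.55; 0 0.005 -0.45 0 0 0 0.55; 0 0.005 -0.5 0 0 0 0.55; 0 0.005 -0.53 0 0 0 0.55; 0 0.005 -0.55 0 0 0 0.55; 0 0.005 -0.555 0 0 0 0.55; 0 0.005 -0.555 0 0 0 0.55"

```text
time_s: 6.82
ee_pos: [546.5, 90.5, 6.8]
orientation: [0.099, 3.139, 0.0]
ft_force: [0.4, -0.3, 0.4]
finger_gap: 0.631
grip_force: 63.0
```

Request:
step_arm --steps "0 0 0 0 0 0 0.33; 0 0 0 0 0 0 0.27; 0 0 0 0 0 0 0.25; 0 0 0 0 0 0 0.25"

```text
time_s: 7.32
ee_pos: [546.1, 90.4, 6.3]
orientation: [0.099, 3.14, -0.0]
ft_force: [-0.3, 0.0, 0.5]
finger_gap: 0.747
grip_force: 0.0
```

Request:
step_arm --steps "0 0 0.08 0 0 0 0.25; 0 0 0.2 0 0 0 0.25; 0 0 0.4 0 0 0 0.25; 0 0 0.6 0 0 0 0.25; -0.06 0.3 0.6 0 0 -0.03 0.25; -0.1 0.5 0.6 0 0 -0.06 0.25; -0.18 0.7 0.6 0 0 -0.09 0.25; -0.182 0.948 0.6 0 0 -0.12 0.25"

```text
time_s: 8.32
ee_pos: [508.8, 280.9, 127.8]
orientation: [1.23, 2.89, 0.001]
ft_force: [2.1, 0.1, -0.1]
finger_gap: 0.748
grip_force: 0.0
```

Request:
step_arm --steps "0 0 0 0 0 -0.03 0.25; 0 0 0 0 0 -0.06 0.25; 0 0 0 0 0 -0.077 0.25; 0 0 0 0 0 -0.077 0.25"

```text
time_s: 8.82
ee_pos: [509.9, 280.2, 127.4]
orientation: [1.877, 2.519, 0.002]
ft_force: [0.5, -0.1, 0.0]
finger_gap: 0.749
grip_force: 0.0
```

```bash
python3 - <<'E'
from h import *
im=arm.snapshot("top"); o=arm.observe(); print(o["finger_gap"],o["ee_pos"],o["orientation"])
M["roof"]=box(57,90,29)+box(2,90,54)
c=comp(blue(im),(200,191)); print(c.sum(),fit(c,"roof",(546,89,1.5),30))
cv2.imwrite("pics/t1.png",cv2.cvtColor(cv2.resize(im[130:290,60:310],None,fx=3,fy=3,interpolation=cv2.INTER_CUBIC),cv2.COLOR_RGB2BGR))
E
```

```text
0.7488040575220416 [509.86623323 280.08159354 127.22175929] [1.87624571e+00 2.51927292e+00 1.47600546e-03]
585 (array([544.23017613,  89.21773476,   1.47413282]), np.float64(0.19697578251361847))
```

View pics/t1.png

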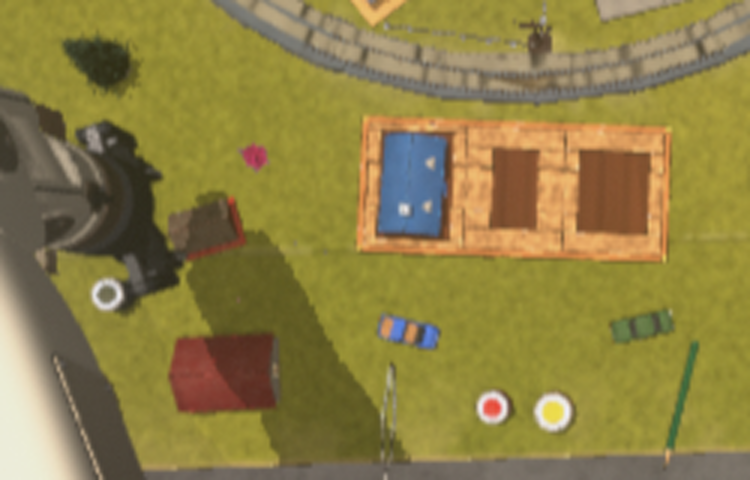

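The cottage is seated at crop (412,185), within about 2 mm of the bay centre. Next is the shed at crop (205,228).

Request:
step_arm --steps "0 0 -0.2 0 0 0 0.25; 0 0 -0.38 0 0 0 0.25; 0 0 -0.5 0 0 0 0.25; 0 0 -0.58 0 0 0 0.25; 0 0 -0.62 0 0 0 0.25; 0 0 -0.634 0 0 0 0.25; 0 0 -0.634 0 0 0 0.25"

```text
time_s: 9.75
ee_pos: [510.2, 280.3, 0.2]
orientation: [1.878, 2.518, 0.002]
ft_force: [-0.1, 0.2, 0.1]
finger_gap: 0.752
grip_force: 0.0
```

Request:
step_arm --steps "0 0 0 0 0 0 0.32; 0 0 0 0 0 0 0.38; 0 0 0 0 0 0 0.43; 0 0 0 0 0 0 0.48; 0 0 0 0 0 0 0.53; 0 0 0 0 0 0 0.6; 0 0 0 0 0 0 0.6"

```text
time_s: 10.62
ee_pos: [510.2, 280.2, 0.5]
orientation: [1.878, 2.517, 0.002]
ft_force: [-1.2, -0.5, 5.4]
finger_gap: 0.499
grip_force: 60.2
```

Request:
step_arm --steps "0 0 0.05 0 0 0 0.6; 0 0 0.15 0 0 0 0.6; 0 0 0.3 0 0 0 0.6; 0 0 0.45 0 0 0 0.6; 0 0 0.55 0 0 0 0.6; 0 0 0.6 0 0 0 0.6"

```text
time_s: 11.38
ee_pos: [510.2, 280.3, 121.1]
orientation: [1.878, 2.517, 0.003]
ft_force: [0.2, -0.5, -0.1]
finger_gap: 0.501
grip_force: 60.3
```

```bash
python3 - <<'E'
from station import arm
import cv2
im=arm.snapshot("scene"); o=arm.observe(); print(o["finger_gap"],o["grip_force"],o["ee_pos"])
cv2.imwrite("pics/s3.png",cv2.cvtColor(cv2.resize(im[90:250,120:320],None,fx=3,fy=3,interpolation=cv2.INTER_CUBIC),cv2.COLOR_RGB2BGR))
E
```

```text
0.5023443614177471 60.26029738594957 [510.52944314 280.45458076 121.79984718]
```

View pics/s3.png

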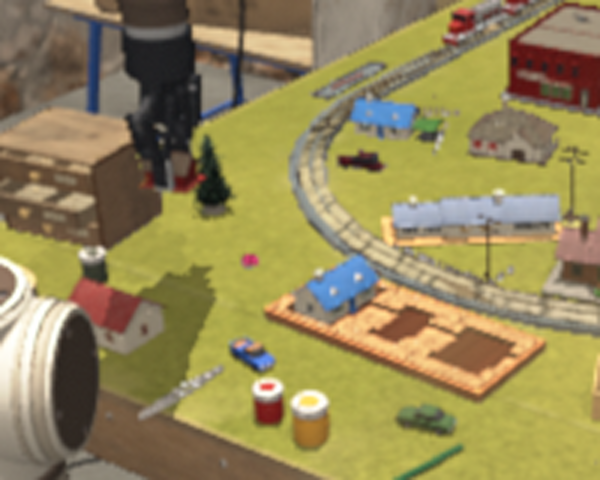

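The shed is held level between the fingers at crop (168,178), and the cottage sits in its bay at (340,290). I'll carry the shed over to the square bay.

Request:
step_arm --steps "0.02 -0.15 0 0 0 0.015 0.6; 0.04 -0.35 0 0 0 0.04 0.6; 0.06 -0.55 0 0 0 0.065 0.6; 0.06 -0.75 0 0 0 0.09 0.6; 0.06 -0.9 0 0 0 0.11 0.6; 0.06 -0.9 0 0 0 0.11 0.6"

```text
time_s: 12.18
ee_pos: [520.9, 97.9, 118.6]
orientation: [-0.92, -3.002, 0.002]
ft_force: [0.4, -0.5, -0.6]
finger_gap: 0.501
grip_force: 60.3
```

Request:
step_arm --steps "0.02 -0.2 0 0 0 0.02 0.6; 0.03 -0.4 0 0 0 0.04 0.6; 0.05 -0.6 0 0 0 0.06 0.6; 0.0625 -0.8 0 0 0 0.084 0.6; 0.0625 -0.92 0 0 0 0.084 0.6; 0.0625 -0.972 0 0 0 0.084 0.6; 0.0625 -0.972 0 0 0 0.084 0.6"

```text
time_s: 13.05
ee_pos: [534.1, -94.0, 119.1]
orientation: [-0.1, -3.139, -0.001]
ft_force: [-0.4, 0.5, -0.2]
finger_gap: 0.501
grip_force: 60.3
```

Request:
step_arm --steps "0 0 -0.2 0 0 0 0.6; 0 0 -0.35 0 0 0 0.6; 0 0 -0.45 0 0 0 0.6; 0 0 -0.5 0 0 0 0.6; 0 0 -0.53 0 0 0 0.6; 0 0 -0.55 0 0 0 0.6; 0 0 -0.555 0 0 0 0.6; 0 0 -0.555 0 0 0 0.6"

```text
time_s: 14.05
ee_pos: [534.5, -94.5, 9.0]
orientation: [0.1, 3.139, -0.0]
ft_force: [0.2, 0.1, -0.2]
finger_gap: 0.499
grip_force: 60.3
```

Request:
step_arm --steps "0 0 0 0 0 0 0.46; 0 0 0 0 0 0 0.42; 0 0 0 0 0 0 0.38; 0 0 0 0 0 0 0.38"

```text
time_s: 14.55
ee_pos: [534.2, -94.4, 8.6]
orientation: [0.099, 3.14, -0.0]
ft_force: [0.5, 1.0, 0.4]
finger_gap: 0.625
grip_force: 0.0
```

Request:
step_arm --steps "0 0 0.08 0 0 0 0.38; 0 0 0.25 0 0 0 0.38; 0 0 0.45 0 0 0 0.38; 0 0 0.5 0 0 -0.03 0.5; -0.15 0.2 0.5 0 0 -0.06 0.58; -0.3 0.4 0.5 0 0 -0.09 0.58; -0.3 0.4 0.5 0 0 -0.12 0.58; -0.3 0.4 0.5 0 0 -0.12 0.58"

```text
time_s: 15.55
ee_pos: [474.6, -14.0, 109.8]
orientation: [1.243, 2.883, 0.001]
ft_force: [-0.3, -1.0, -0.1]
finger_gap: 0.423
grip_force: 0.0
```

Request:
step_arm --steps "0 0.1 0 0 0 -0.025 0.58; -0.1 0.3 0 0 0 -0.05 0.58; -0.2 0.5 0 0 0 -0.075 0.58; -0.33 0.535 0 0 0 -0.1 0.58; -0.33 0.535 0 0 0 -0.125 0.58; -0.33 0.535 0 0 0 -0.16 0.58; -0.33 0.535 0 0 0 -0.16 0.58; -0.33 0.535 0 0 0 -0.16 0.58"

```text
time_s: 16.55
ee_pos: [408.7, 92.4, 108.8]
orientation: [2.48, 1.928, 0.001]
ft_force: [-0.7, -0.3, 0.3]
finger_gap: 0.421
grip_force: 0.0
```

```bash
python3 - <<'E'
from h import *
im=arm.snapshot("top"); o=arm.observe(); n=o["orientation"]; print(o["finger_gap"],o["ee_pos"],2*np.arctan2(n[1],n[0])-np.pi/2)
cv2.imwrite("pics/t2.png",cv2.cvtColor(cv2.resize(im[140:290,120:360],None,fx=3,fy=3,interpolation=cv2.INTER_CUBIC),cv2.COLOR_RGB2BGR))
E
```

```text
0.4196754480237839 [408.56129063  92.39122333 108.69896304] -0.2493850403759439
```

View pics/t2.png

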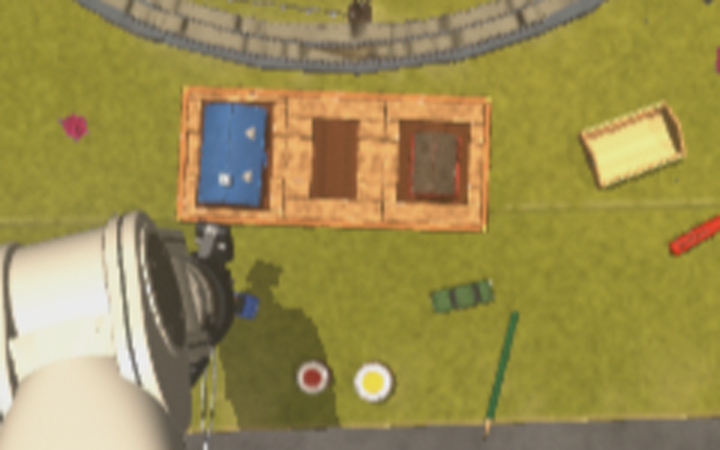

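The shed is seated in the square bay at crop (435,162). The pickup's nose shows at (248,305) under the gripper, so I'll descend on it.

Request:
step_arm --steps "0 0 -0.2 0 0 0 0.58; 0 0 -0.35 0 0 0 0.58; 0 0 -0.43 0 0 0 0.58; 0 0 -0.48 0 0 0 0.58; 0 0 -0.51 0 0 0 0.58; 0 0 -0.529 0 0 0 0.58; 0 0 -0.529 0 0 0 0.58"

```text
time_s: 17.48
ee_pos: [408.4, 92.6, 2.9]
orientation: [2.482, 1.925, 0.001]
ft_force: [-1.3, -0.1, -0.2]
finger_gap: 0.42
grip_force: 0.0
```

Request:
step_arm --steps "0 0 0 0 0 0 0.64; 0 0 0 0 0 0 0.68; 0 0 0 0 0 0 0.72; 0 0 0 0 0 0 0.76; 0 0 0 0 0 0 0.8; 0 0 0 0 0 0 0.85; 0 0 0 0 0 0 0.85"

```text
time_s: 18.35
ee_pos: [408.4, 92.6, 3.2]
orientation: [2.482, 1.925, 0.001]
ft_force: [-1.1, -0.3, 5.9]
finger_gap: 0.23
grip_force: 59.0
```

Request:
step_arm --steps "0 0 0.05 0 0 0 0.85; 0 0 0.2 0 0 0 0.85; 0 0 0.35 0 0 0 0.85; 0 0 0.5 0 0 0.015 0.85; 0.1 -0.1 0.52 0 0 0.04 0.85; 0.2 -0.2 0.52 0 0 0.065 0.85; 0.3 -0.3 0.52 0 0 0.09 0.85; 0.3 -0.3 0.52 0 0 0.09 0.85"

```text
time_s: 19.35
ee_pos: [469.4, 31.6, 107.1]
orientation: [1.85, 2.538, 0.001]
ft_force: [-0.9, 0.1, -0.2]
finger_gap: 0.235
grip_force: 58.8
```

Request:
step_arm --steps "0.1 -0.05 0 0 0 0.025 0.85; 0.2 -0.1 0 0 0 0.05 0.85; 0.3 -0.15 0 0 0 0.075 0.85; 0.39 -0.1775 0 0 0 0.1 0.85; 0.39 -0.1775 0 0 0 0.125 0.85; 0.39 -0.1775 0 0 0 0.15 0.85; 0.39 -0.1775 0 0 0 0.17 0.85; 0.39 -0.1775 0 0 0 0.19 0.85"

```text
time_s: 20.35
ee_pos: [545.1, -2.0, 106.7]
orientation: [-0.095, -3.139, -0.001]
ft_force: [0.9, 1.0, -0.3]
finger_gap: 0.227
grip_force: 58.8
```

```bash
python3 - <<'E'
from h import *
im=arm.snapshot("scene"); o=arm.observe(); n=o["orientation"]; print(o["finger_gap"],o["grip_force"],o["ee_pos"],2*np.arctan2(n[1],n[0])-np.pi/2)
cv2.imwrite("pics/s4.png",cv2.cvtColor(cv2.resize(im[90:270,160:360],None,fx=3.3,fy=3.3,interpolation=cv2.INTER_CUBIC),cv2.COLOR_RGB2BGR))
E
```

```text
0.22635670356990667 58.816269636154175 [545.12978869  -2.058263   106.71402878] -4.7699680328327485
```

View pics/s4.png

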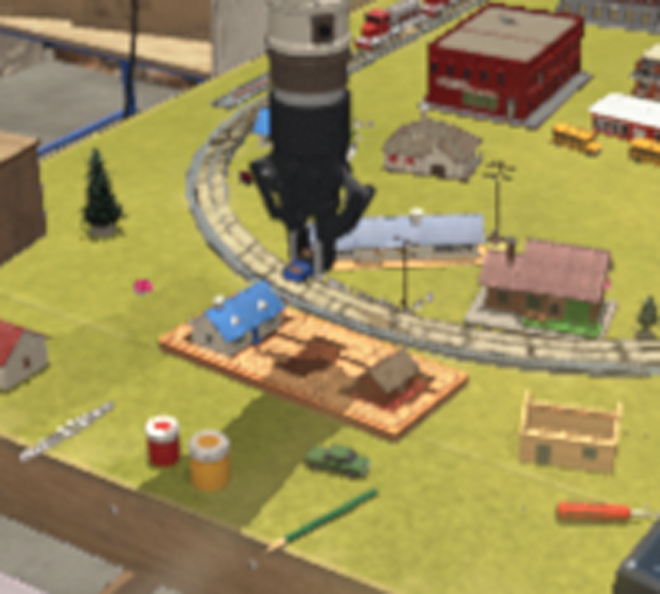

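The pickup is held level at crop (300,268) and points along the bay, so I'll lower it in.

Request:
step_arm --steps "0.005 -0.005 -0.15 0 0 0 0.85; 0.005 -0.005 -0.27 0 0 0 0.85; 0.005 -0.005 -0.36 0 0 0 0.85; 0.005 -0.005 -0.42 0 0 0 0.85; 0.005 -0.005 -0.45 0 0 0 0.85; 0.005 -0.005 -0.47 0 0 0 0.85; 0.005 -0.005 -0.479 0 0 0 0.85; 0.005 -0.005 -0.479 0 0 0 0.85"

```text
time_s: 21.4
ee_pos: [547.4, -4.0, 11.2]
orientation: [0.1, 3.139, 0.0]
ft_force: [-0.1, 0.8, -0.2]
finger_gap: 0.235
grip_force: 58.8
```

Request:
step_arm --steps "0 0 0 0 0 0 0.74; 0 0 0 0 0 0 0.68; 0 0 0 0 0 0 0.65; 0 0 0 0 0 0 0.65"

```text
time_s: 21.9
ee_pos: [547.2, -3.9, 11.0]
orientation: [0.099, 3.14, 0.0]
ft_force: [-0.8, -0.0, 0.5]
finger_gap: 0.351
grip_force: 0.0
```

Request:
step_arm --steps "0 0 0.08 0 0 0 0.65; 0 0 0.25 0 0 0 0.65; 0 0 0.45 0 0 0 0.65; 0 0 0.6 0 0 0 0.65; -0.3 -0.25 0.6 0 0 0 0.65; -0.5 -0.5 0.6 0 0 0 0.65; -0.7 -0.75 0.6 0 0 0 0.65; -0.9 -1 0.6 0 0 0 0.65"

```text
time_s: 22.9
ee_pos: [378.8, -189.8, 132.3]
orientation: [0.098, 3.138, -0.002]
ft_force: [0.9, -1.2, 0.2]
finger_gap: 0.349
grip_force: 0.0
```

```bash
python3 - <<'E'
from h import *
im=arm.snapshot("top"); o=arm.observe(); print(o["ee_pos"],o["qvel"].round(3))
sc=arm.snapshot("scene")
a=cv2.resize(im[160:230,165:300],(780,404),interpolation=cv2.INTER_CUBIC)
cv2.imwrite("pics/t3.png",cv2.cvtColor(a,cv2.COLOR_RGB2BGR))
cv2.imwrite("pics/s5.png",cv2.cvtColor(cv2.resize(sc[160:250,190:320],(780,540),interpolation=cv2.INTER_CUBIC),cv2.COLOR_RGB2BGR))
for t in ("cottage_centre","shed_centre","pickup_centre","barn_centre","kit_centre","sedan_centre"):
    print(t,[([round(float(q)) for q in r["at"]],round(float(r["confidence"]),2)) for r in arm.search_frame("top",t)[:2]])
E
```

```text
[ 373.49914293 -194.58076491  131.99064873] [0.109 0.033 0.031 0.01  0.063 0.202]
cottage_centre [([543, 92, 41], 0.76)]
shed_centre [([534, -100, 36], 0.56)]
pickup_centre [([530, -1, 20], 0.56), ([546, 81, 14], 0.16)]
barn_centre [([377, 256, 40], 0.96)]
kit_centre [([548, -282, 2], 0.7)]
sedan_centre [([407, -115, 8], 0.71), ([546, 80, 14], 0.31)]
```

View pics/t3.png

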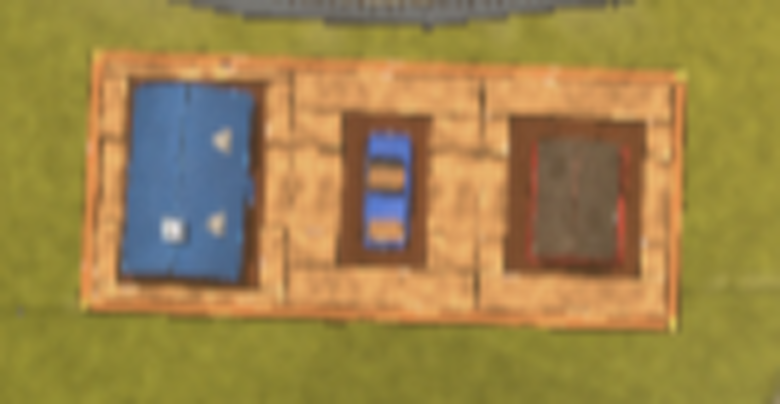

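View pics/s5.png

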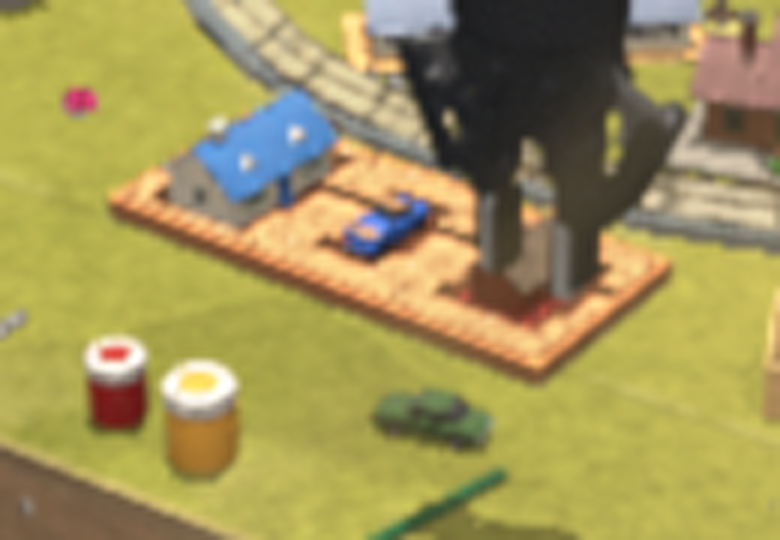

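All three sit flat and centred in their recesses: cottage (190,180), pickup (387,190) and shed (580,200) in the top crop. Barn, kit and sedan haven't moved, and the gripper is clear, so I'll hand in.

```bash
python3 -c "
from station import arm
print(arm.finish_job())"
```

```text
the job is handed in; nothing more can be done
None
```

I packed the cottage, tool shed and pickup upright into their recesses, left the barn, house kit and sedan where they stood, and handed the job in at about 23 s; it returned no verdict.

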